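# Show the materials to the lesson camera

## Task

We are filming which materials today's painting lesson needs: start the camera by pressing the round button on its remote all the way down and letting it come back up, then point from above at the lid of the low wide jar and stay there for two seconds, and then point in the same way at the cap of the tall slim bottle, still pointing at it when you finish. To point, bring the fingertips over the middle of the lid, a couple of centimetres above it, without touching. Point at none of the other containers, and do not touch, shift or pick up any jar, bottle or tool.

Things in the scene. Friction and masses are not known exactly. Their poses are not given: they have to be found in the camera images.
- wide_jar: The low wide jar: amber glass, paper label, black plastic cap, 82 mm in diameter and 70 mm tall with its cap; stands loose and upright, origin at the centre of its underside, z up
- wide_jar_lid (a point): centre of the top of the low wide jar's lid (70 mm above the table)
- slim_bottle: The tall slim bottle: amber glass, paper label, black plastic cap, 48 mm in diameter and 190 mm tall with its cap; the tallest of the four; stands loose and upright, origin at the centre of its underside, z up
- slim_bottle_lid (a point): centre of the top of the tall slim bottle's cap (190 mm above the table)
- small_jar: Bystander. A low narrow jar: amber glass, paper label, black plastic cap, 48 mm in diameter and 70 mm tall with its cap; stands loose and upright, origin at the centre of its underside, z up
- small_jar_lid (a point): centre of the top of the low narrow jar's lid (70 mm above the table)
- stout_bottle: Bystander. A stout bottle of middle height: amber glass, paper label, black plastic cap, 74 mm in diameter and 135 mm tall with its cap; stands loose and upright, origin at the centre of its underside, z up
- stout_bottle_lid (a point): centre of the top of the stout bottle's cap (135 mm above the table)
- brush: Bystander: a paint brush, 180 mm long, lying on the table along its own x axis
- knife: Bystander: a palette knife with a flat steel blade, 180 mm long, lying on the table along its own x axis
- remote: The camera remote: a grey plastic box 75 x 60 mm, 30 mm high, on a rubber mat and fixed to the table, with a dark strip of screen; origin at the centre of its underside, z up. The button sits on its top, on the half away from the screen (12 mm towards its own -x)
- rec_top (a point): centre of the top face of the remote's only button, a round grey push button 26 mm in diameter in a black housing 42 mm across; when up, the point is 52 mm above the table and 10 mm above the housing; it is pressed straight down, and the point moves with it
- rec (a joint): travel of the button in m: 0 is up, 0.006 is fully down; a spring brings it back up, about 5 N hold it fully down
Things that resemble listed ones, but are neither listed nor needed, are in the scene too. What is shaped like the slim_bottle but blue is not meant.

How it is judged:
By the outcome, as a careful person would: the job done as asked, in the order asked, and still so for the second after the job is handed in, with the robot touching nothing.
It also fails if it takes over 51 s, if anything falls off the work surface, if the arm or the gripper's body presses on something with over 40 N, if the wrist force passes 120 N, or if a joint passes its speed limit or range.

## Robot

A 6-joint arm with a two-finger parallel gripper is mounted at the origin on the work surface. World frame = base frame: x ahead of the robot, y to its left, z up, the work surface at z = 0. Lengths are in m, angles in degrees, forces in N, time in s.
With the tool pointing down it reaches from about 0.375 to 0.75 m from the base axis. Payload 9 kg.
Tool frame: the origin (TCP) lies between the finger pads, 19 mm behind the fingertips; this is the grasp point; z points along the fingers, y is the line along which they close (so a half turn about z gives the same grasp; the last joint's range is limited). The gripper opens to 85 mm and grips with 20 to 120 N. Pads are 22 mm wide; open, the fingers measure 114 mm over their backs; the gripper's body (76 mm by 85 mm) begins 54 mm behind the grasp point. The pads swing forward as they close: fully open they stand 13 mm farther back than shut.
Start: joints at [55.823, 5.964, 5.575, 89.605, 0, 77.527], TCP at [0.222, 0.557, 0.25] pointing down, gripper open.
Joint ranges: [-171.21, 171.21], [-48.23, 106.86], [-62.78, 66.21], [-105.2, 120.99], [-86.42, 89.51], [-180, 180]. Speed limits (degrees/s): [127.2, 127.2, 147.25, 180, 180, 180].

## Interface

Orientations are given as [roll, pitch, yaw] about the fixed x, y, z axes, in that order (R = Rz(yaw) Ry(pitch) Rx(roll)).
In Python, from plant import robot gives the robot as it stands. Calls block until the motion is done:
- robot.move_pose(position, orientation): joint-space move of the TCP to a pose.
- robot.line_to(position, vel=0.15, rotation=None, guard=None): straight line of the TCP; rotation=None keeps the orientation; vel is the mean speed in m/s. With guard (N) it stops when the force on the tool has changed by that much, and returns True; else False.
- robot.goto_joints(angles): joint-space move.
- robot.set_gripper(opening): finger opening in m; the grip force is fixed at half the most; returns when the fingers have stopped.
- robot.pause(seconds).
- robot.ik(position, orientation): joint angles nearest the present ones, or None.
- robot.observe(): the state.
- robot.grab_frame(name): name is "scene" or "top" or "wrist"; returns the picture (480x640x3 uint8, blue, green, red); there is no depth.
- robot.get_calibration(name): a dict with "vertical_fov" (degrees; the focal length in pixels is half the picture's height over the tangent of half this angle, whatever the lens; pixels are square), "cx", "cy" (the principal point, pixels), "rvec" (rotation vector, rad) and "tvec" (3), from world to camera coordinates, as OpenCV has them. Camera axes: x right, y down, z forward; pixel columns grow to the right and rows downward; lengths in m; the calibration is good to about 2 mm. A picture is of the moment at which its call begins: read the wrist's pose just before it. get_calibration takes no time and is no camera call; for the wrist camera it gives the pose at the moment of the call.
A pose or a line that the arm cannot do raises robot.IKError and nothing moves.
- robot.job_done(): hands the job in; it is judged then, once.
The state is a dict: "time": time; "q": joint angles; "qvel": joint speeds; "joint_torque": joint torques, N m; "tool_pos": TCP position; "tcp_rot": TCP orientation; "ft_force": force on the tool from outside, world axes, zero at the start; "torque": the same for the moment, N m; "gripper_width": finger opening in m; "gripper_force": force on a finger pad.
Only numpy, scipy, OpenCV 4.12 (cv2) and the standard library are available. Lean on these libraries where they do the work, as an engineer would, in place of code of your own. Each camera call takes 0.05 s, during which the arm holds its last target. There are 200 camera calls.

## Working session

There is one attempt and no reset: what is moved stays moved. The work goes in short steps, each a Python script; the robot and the scene stay as the last script left them, time stands still between calls to the robot, and variables do not carry over. Pictures are saved under pics/ and viewed, at most 10 in all, crops included, and the job is handed in when it is done.

```bash
mkdir -p pics
python3 - <<'E'
from plant import robot
import cv2
for n in ("scene","top"):
    cv2.imwrite(f"pics/{n}0.png",robot.grab_frame(n)); print(n,robot.get_calibration(n))
print(robot.observe()["time"],robot.observe()["tcp_rot"])
E
```

```text
scene {'vertical_fov': 45.30243685625275, 'cx': 325.35909652771926, 'cy': 248.44414423646748, 'rvec': array([ 1.54179331,  2.26038733, -0.65608076]), 'tvec': array([ 0.17935557, -0.36386786,  1.50323445])}
top {'vertical_fov': 52.602418393973835, 'cx': 326.88693251710674, 'cy': 242.54997622396286, 'rvec': array([ 2.12838819, -2.18785069,  0.11037752]), 'tvec': array([0.02765827, 0.54806525, 0.93864693])}
0.1 [-1.79932221e+02 -1.61437453e-02  1.58293960e+02]
```

View pics/top0.png

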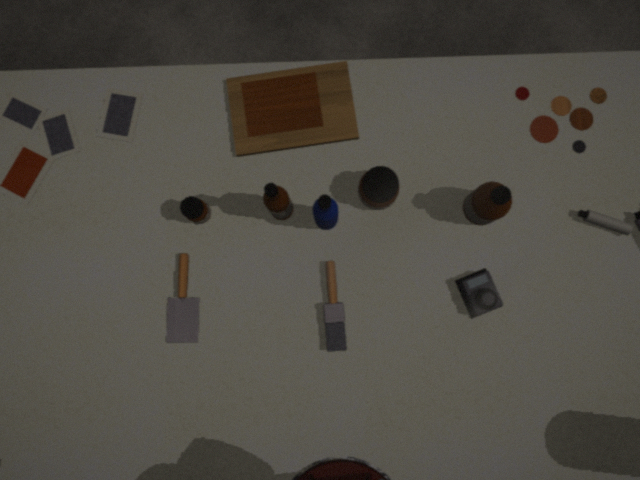

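View pics/scene0.png

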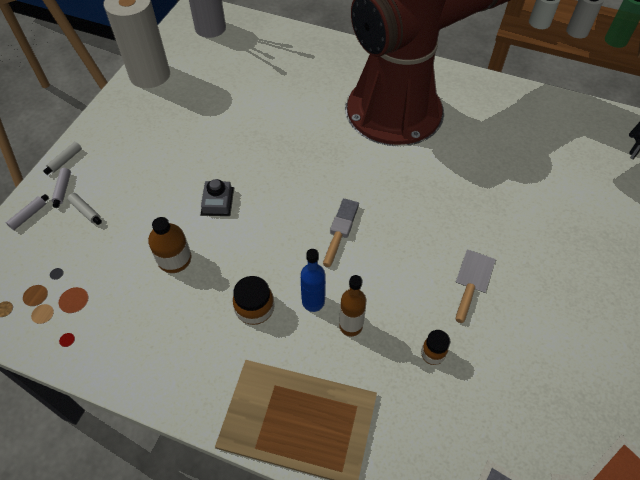

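The top view shows the wide jar's lid at about (380,184), the slim bottle's cap at (270,189), the blue lookalike at (325,203) and the remote's button at (486,298). In the scene view they are at (253,286), (355,281), (312,256) and (216,184). I'll enlarge these areas to get more accurate centres.

Run:
```python
import cv2,numpy as np
t=cv2.imread("pics/top0.png");s=cv2.imread("pics/scene0.png")
def c(i,x,y,w=40):
    return cv2.convertScaleAbs(cv2.resize(i[y-w//2:y+w//2,x-w//2:x+w//2],(260,260),interpolation=cv2.INTER_CUBIC),alpha=1.8,beta=10)
cv2.imwrite("pics/z.png",np.vstack([np.hstack([c(t,380,186,52),c(t,274,194),c(t,484,296,52)]),np.hstack([c(s,253,290,52),c(s,355,284),c(s,216,190,52)])]))
```

```text
(no output)
```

View pics/z.png

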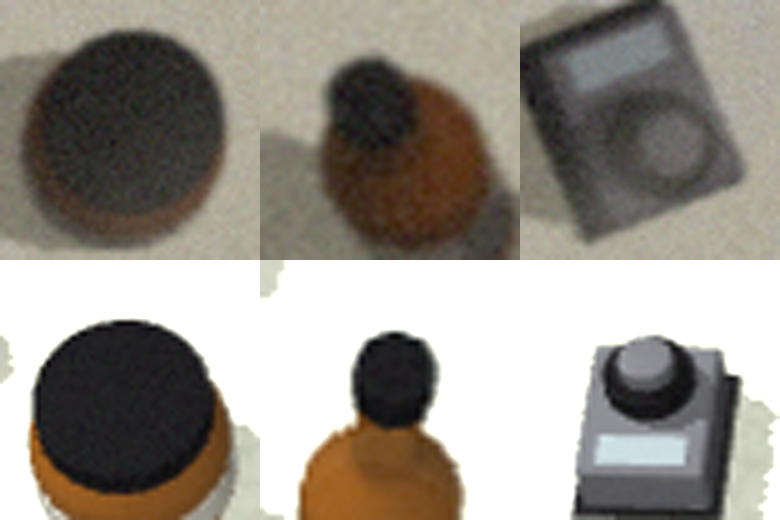

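The crops give top-view centres of (380.2,184.2) for the wide lid, (270.6,189.1) for the slim cap and (489.2,299) for the button. The scene view puts the button at (215,184.6).

```bash
cat > h.py <<'E'
import cv2,numpy as np
from plant import robot
def ray(n,u,v,z,cal=None):
    c=cal or robot.get_calibration(n); f=240/np.tan(np.radians(c["vertical_fov"]/2))
    R=cv2.Rodrigues(c["rvec"])[0]; o=-R.T@np.ravel(c["tvec"])
    d=R.T@np.array([(u-c["cx"])/f,(v-c["cy"])/f,1]); return (o+d*(z-o[2])/d[2]).round(4)
def proj(n,p,cal=None):
    c=cal or robot.get_calibration(n); f=240/np.tan(np.radians(c["vertical_fov"]/2))
    q=cv2.Rodrigues(c["rvec"])[0]@np.array(p,float)+np.ravel(c["tvec"]); return (c["cx"]+f*q[0]/q[2],c["cy"]+f*q[1]/q[2])
E
python3 - <<'E'
from h import *
for n,u,v,z in (("wide",380.2,184.2,.07),("slim",270.6,189.1,.19),("btn",489.2,299,.052),("blue",324,201,.19),("stout",501,195,.135)):
    p=ray("top",u,v,z); print(n,p,np.hypot(*p[:2]),proj("scene",p))
for p in ([.222,.557,.25],):
    print(proj("top",p))
E
```

```text
wide [ 0.6552 -0.0943  0.07  ] 0.6619513048555762 (np.float64(251.4601757259818), np.float64(289.8500121628153))
slim [0.6242 0.1038 0.19  ] 0.632771743996206 (np.float64(355.00156831125497), np.float64(278.99051812960465))
btn [ 0.4284 -0.2963  0.052 ] 0.5208841041920937 (np.float64(213.93358554119976), np.float64(182.50711109328057))
blue [0.6011 0.0141 0.19  ] 0.6012653490764289 (np.float64(312.40781461244666), np.float64(252.69726933651097))
stout [ 0.6138 -0.3029  0.135 ] 0.6844697582800865 (np.float64(161.25540092235948), np.float64(222.7075694217558))
(np.float64(-35.85747082487069), np.float64(454.9555211784115))
```

Run:
```python
from h import *
o=robot.observe(); c=robot.get_calibration("wrist"); R=cv2.Rodrigues(c["rvec"])[0]
from scipy.spatial.transform import Rotation as Ro
T=Ro.from_euler("xyz",o["tcp_rot"],degrees=True)
print("cam in tcp",T.inv().apply(-R.T@np.ravel(c["tvec"])-o["tool_pos"]))
for p in ([.428,-.296,.2],[.655,-.094,.13],[.624,.104,.25]):
    for dy in (90,):
        print(robot.ik(p,[180,0,np.degrees(np.arctan2(p[1],p[0]))+dy]))
robot.set_gripper(0.0)
p=o["tool_pos"]; robot.line_to([p[0],p[1],.33])
b=[.4284,-.2963]
robot.move_pose([.385,-.29,.30],[180,0,55])
cv2.imwrite("pics/w1.png",robot.grab_frame("wrist")); print(robot.observe()["time"],robot.observe()["gripper_width"],robot.observe()["tool_pos"],proj("wrist",[*b,.052]))
```

```text
cam in tcp [ 0.0652351   0.00117651 -0.12368147]
[-49.0884034   -8.2446379  -13.65583034  84.58880756   0.
  75.57889609]
[-19.46157102  17.31939206   5.8556952   78.53630314   0.
  78.70526724]
[-2.35935791 11.7791119  11.93511293 90.15600103  0.         78.17831988]
4.625 0.00018603569123684308 [ 0.38534993 -0.28960127  0.30006901] (np.float64(355.28832350155534), np.float64(181.3065659229543))
```

View pics/w1.png

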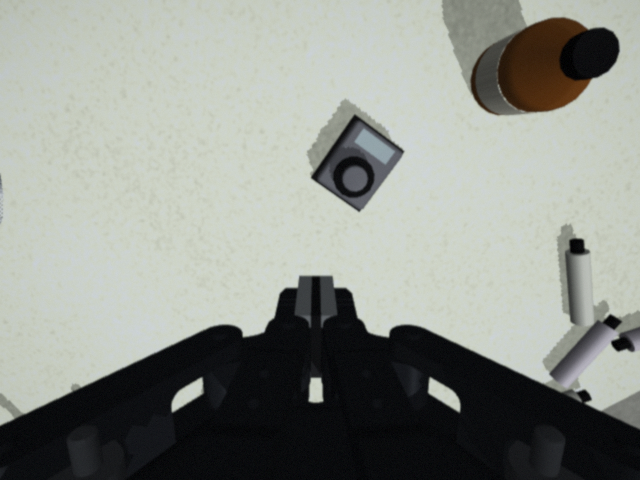

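The wrist view shows the button at about (355,178), which is 3 px from where my estimate projects. I'll correct for that and press.

Run:
```python
from h import *
b=ray("wrist",355,178,.052); print(b)
x,y=(b[:2]+np.array([.4284,-.2963]))/2
robot.move_pose([x,y,.12],[180,0,55])
robot.line_to([x,y,.085],vel=.1)
g=robot.line_to([x,y,.060],vel=.02,guard=15); s=robot.observe(); print(g,s["tool_pos"],s["ft_force"])
robot.pause(.2); s=robot.observe(); print(s["ft_force"],s["tool_pos"])
robot.line_to([x,y,.085],vel=.04); robot.line_to([x,y,.30],vel=.2)
robot.goto_joints(robot.observe()["q"])
print(robot.observe()["time"], robot.observe()["ft_force"])
# look at wide jar and slim bottle from high up
for i,p in enumerate([(.655,-.094)]):
    yaw=-63; print(robot.ik([*p,.33],[180,0,yaw]))
    robot.move_pose([p[0]-.03,p[1]+.06,.33],[180,0,yaw]); cv2.imwrite("pics/w2.png",robot.grab_frame("wrist"))
    print(proj("wrist",[.6552,-.0943,.07]),proj("wrist",[.6242,.1038,.19]))
print(robot.observe()["time"])
```

```text
[ 0.43   -0.2934  0.052 ]
True [ 0.42915828 -0.29480928  0.06468302] [-2.23241777  1.96310152  8.67865121]
[-2.14540647  1.24777613  7.8016739 ] [ 0.42919419 -0.29482999  0.06470352]
9.2167 [ 0.92959777  0.22661235 -0.79870222]
[ -19.46157102   19.86043955   29.81176978   99.95133023    0.
 -136.46157102]
(np.float64(316.56907096156766), np.float64(129.12178104676576)) (np.float64(239.63766407734622), np.float64(373.88356706977584))
12.3083
```

View pics/w2.png

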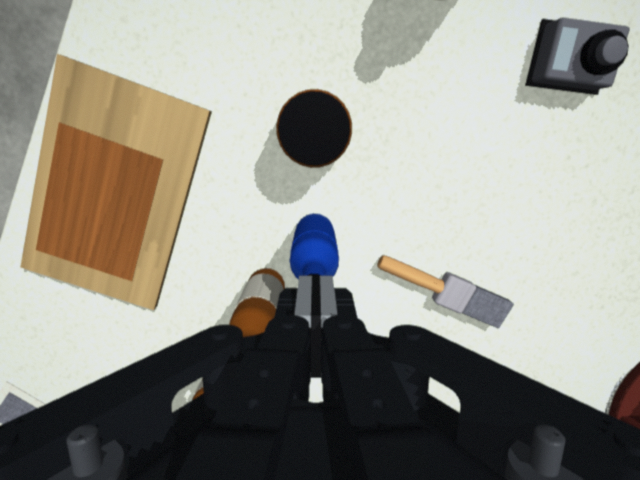

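The wrist force shows the button was fully pressed (tip at 45.7 mm, about 8 N) and then released. The wrist view shows the wide lid at (314,128), against a projected (317,129), so the estimate holds. Next I'll point at it.

```bash
python3 - <<'E'
from h import *
w=ray("wrist",314.5,128,.07); print(w)
x,y=(w[:2]+np.array([.6552,-.0943]))/2; yaw=-63
robot.move_pose([x,y,.25],[180,0,yaw]); robot.line_to([x,y,.111],vel=.1)
robot.pause(2.5); print(robot.observe()["tool_pos"],robot.observe()["ft_force"])
cv2.imwrite("pics/s3.png",robot.grab_frame("scene"))
robot.line_to([x,y,.34],vel=.15)
# view slim bottle: camera 65 mm towards tool +x; stand on the far side from the blue one
robot.move_pose([.60,.19,.38],[180,0,yaw]); cv2.imwrite("pics/w3.png",robot.grab_frame("wrist"))
print(proj("wrist",[.6242,.1038,.19])); print(robot.observe()["time"])
E
python3 -c "
import cv2,numpy as np
a=cv2.imread('pics/s3.png')[120:420,100:500];b=cv2.imread('pics/w3.png')
cv2.imwrite('pics/c3.png',np.hstack([a,cv2.resize(b,(400,300))]))"
```

```text
[ 0.6575 -0.0943  0.07  ]
[ 0.65636529 -0.09427579  0.11101751] [-0.08523503  0.70372391 -0.76320469]
(np.float64(338.23484101347003), np.float64(103.3526143423831))
19.75
```

View pics/c3.png

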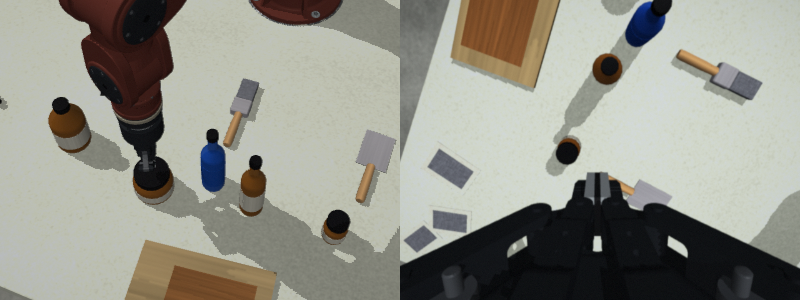

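The arm pointed over the wide lid with everything standing. In the full wrist frame the slim cap is near (334,106), against a projected (338,103). I'll take its centre from a dark mask and point there.

Run:
```python
from h import *
im=cv2.imread("pics/w3.png"); m=(im.max(2)<60).astype(np.uint8)
n,l,st,ce=cv2.connectedComponentsWithStats(m[80:140,300:370]); 
k=1+st[1:,4].argmax(); u,v=ce[k]+[300,80]; print(st[k],u,v)
s=ray("wrist",u,v,.19); print(s)
x,y=(s[:2]+np.array([.6242,.1038]))/2; yaw=-63
robot.move_pose([x,y,.33],[180,0,yaw]); robot.line_to([x,y,.232],vel=.1)
robot.pause(2.2); o=robot.observe(); print(o["tool_pos"],o["ft_force"],o["time"])
cv2.imwrite("pics/s4.png",np.hstack([cv2.resize(robot.grab_frame("scene")[140:380,240:470],None,fx=1.7,fy=1.7),cv2.resize(robot.grab_frame("top")[100:340,160:390],None,fx=1.7,fy=1.7)]))
```

```text
[  14   11   36   44 1031] 333.50921435499515 112.32492725509215
[0.6244 0.1115 0.19  ]
[0.62431148 0.10765949 0.23201851] [ 0.25153554  0.56254105 -0.44441654] 23.5667
```

View pics/s4.png

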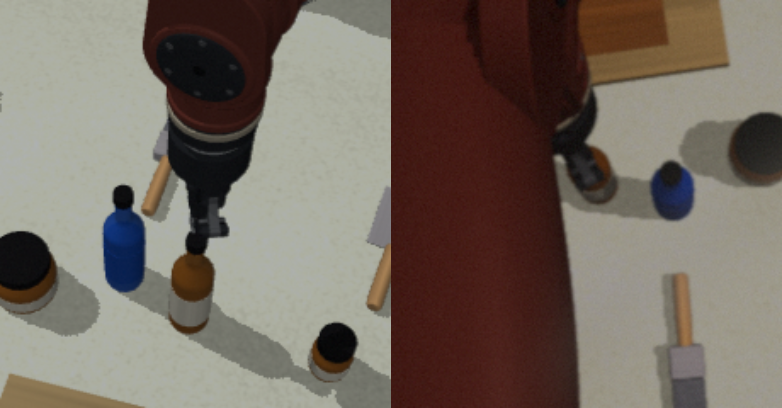

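Run:
```python
from h import *
f=lambda p:[(a-b)*1.7 for a,b in zip(proj("scene",p),(240,140))]
for p in ([.6243,.1077,.213],[.6243,.1077,.19],[.6242,.1038,.19],[.6244,.1115,.19]): print(p,np.round(f(p),1))
a=cv2.imread("pics/scene0.png")[255:325,320:390]; w=cv2.imread("pics/w3.png")[70:150,290:370]
g=lambda i:cv2.convertScaleAbs(cv2.resize(i,(400,400),interpolation=cv2.INTER_CUBIC),alpha=3,beta=20)
cv2.imwrite("pics/c5.png",np.hstack([g(a),g(w)]))
```

```text
[0.6243, 0.1077, 0.213] [200.3 226.3]
[0.6243, 0.1077, 0.19] [199.  237.6]
[0.6242, 0.1038, 0.19] [195.5 236.3]
[0.6244, 0.1115, 0.19] [202.5 238.8]
```

View pics/c5.png

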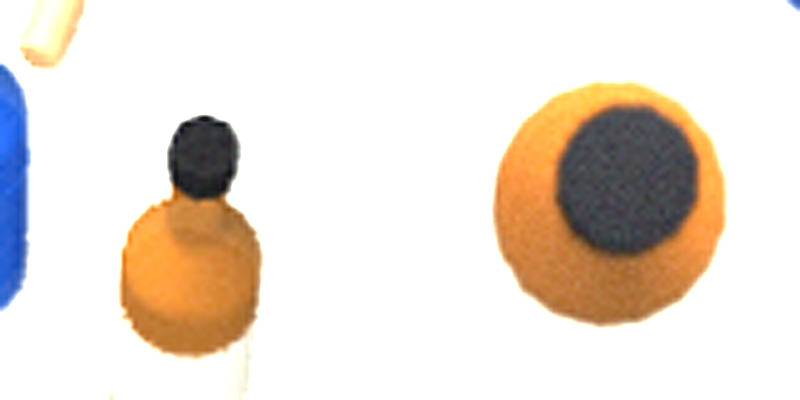

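The mask had included the cap's side. The cap's top circle is at about (336,105) in the wrist frame and x=355.7 in the scene view, which puts it at about (0.625, 0.105). I'll shift the 3 mm there and hand in.

Run:
```python
from h import *
robot.line_to([.6248,.105,.231],vel=.03); robot.pause(2.3)
o=robot.observe(); print(o["tool_pos"],o["ft_force"],o["time"]); print(robot.job_done())
```

```text
[0.62479718 0.10498918 0.23099759] [-0.52178081  0.16545708 -0.0718529 ] 26.2167
the job is handed in; nothing more can be done
None
```

I pressed the remote's button fully and let it up, pointed at the wide jar's lid for over 2 s, then at the slim bottle's cap, still pointing about 22 mm above it at hand-in (26.2 s).

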